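# Hold a flask down on a touch-start mixer

### The arm

A 6-joint arm with a two-finger parallel gripper is mounted at the origin on a cart in front of the work surface, level with it; the furniture and walls round the work are solid. World frame = base frame: x ahead of the robot, y to its left, z up, the work surface at z = 0. Lengths are in mm, angles in rad, forces in N, time in s.
With the tool pointing down it reaches from about 275 to 750 mm from the base axis. Payload 10.2 kg.
Tool frame: the origin (TCP) lies where the fingers leave the gripper's body, on its centre line; the fingertips stand 73 mm ahead of it and the grasp point (between the pads) lies 54 mm ahead of it; y points along the fingers, x is the direction in which the jaws open and shut, and the axes are right-handed (so a half turn about y gives the same grasp; the last joint's range is limited). The gripper opens to 85 mm and grips with 20 to 120 N. Pads are 22 mm wide; open, the fingers measure 114 mm over their backs; the gripper's body (76 mm by 85 mm) begins 54 mm behind the grasp point. The pads swing forward as they close: fully open they stand 13 mm farther back than shut.
Start: joints at [-0.223, 0.313, 1.498, -0, 1.331, -0.223], TCP at [525.006, -0.014, 303.894] pointing down, gripper open.
Joint ranges: [-2.94, 2.94], [-0.97, 2.17], [0.19, 2.56], [-1.23, 4.37], [0.02, 3.11], [-2.88, 2.88]. Speed limits (rad/s): [2.39, 2.39, 3.01, 3.14, 3.14, 3.14].

### API

Orientations are given as a unit quaternion [w, x, y, z].
In Python, from rig import sense, capture, finish_job gives the robot as it stands. The module is installed in compiled form; this text tells all that it offers.
- The arm moves only by the shell command python3 -m pendant 'ROWS' [FORCE]. ROWS is JSON, one flat list of numbers, 7 for each row, row after row: the shift along the tool's x, y, z each as a share of 150 mm, from -1 to 1, then the turn, a rotation vector about the tool's x, y, z each as a share of pi rad, from -1 to 1, then the opening, from 0 (shut) to 1 (fully open). In form: [tx, ty, tz, wx, wy, wz, grip, tx, ty, tz, wx, wy, wz, grip, ...]. A call has 1 to 8 rows; each row is the pose to reach, as a shift and turn from the pose measured when the call began, along the tool's axes at that moment, turning the shorter way round; what a row does not reach only later rows make up. A row lasts 1/8 s, in which the tool goes at most 62.5 mm and 10.7 degrees, less where a joint would pass 70% of its speed; a pose out of reach is approached as far as the arm can. A call with a number of a shift or a turn outside -1 to 1 is refused whole. A call with a gripper value outside its range is refused whole. The fingers move at their own pace and stop on an object; FORCE is the grip in N (left out, the last holds). Time passes only in rows, so rows that repeat a pose let the fingers close. It gives the time, the measured TCP pose, the force and the opening at its end, in the units of the state.
- sense(): the state, without advancing time (a new reading comes with each control period).
- capture(name): name is "scene" or "side" or "wrist"; returns a dict with "frame" (384x512x3 uint8, red, green, blue), "mtx" (3x3 intrinsics, pixels), "rvec" (rotation vector, rad) and "tvec" (3), from world to camera coordinates, as OpenCV has them; the wrist camera has in their place "hand_eye" (4x4, takes a point from camera to tool coordinates, whose origin is the TCP and whose axes are the tool frame's). Camera axes: x right, y down, z forward; pixel columns grow to the right and rows downward; lengths in mm; the calibration is good to about 2 mm. A picture is of the moment at which its call begins: read the wrist's pose just before it. There is no depth.
- finish_job(): hands the job in, once; it reports no verdict.
The state is a dict: "time_s": time; "joints": joint angles; "dq": joint speeds; "tau": joint torques, N m; "eef_pos": TCP position; "ee_rot": TCP orientation; "force": force on the tool from outside, world axes, zero at the start; "wrist_torque": the same for the moment, N m; "grip_width": opening from 0.0 (shut) to 1.0 (fully open).
Only numpy, scipy, OpenCV 4.12 (cv2) and the standard library are available. Lean on these libraries where they do the work, as an engineer would, in place of code of your own. Each camera call takes 0.05 s, during which the arm holds its last target. There are 200 camera calls.

### The job

Pick up the amber long-necked flask by its neck and bring it upright through the open front of the blue fork on the mixer, so that its bulb passes under the fork and over the black sprung ring. Then set the bulb into the ring, press the flask down until the ring is fully down on its stop, without forcing it, and keep it pressed: finish while still gripping the flask and holding the ring down. Leave the beaker, the dropper bottle and the timer where they stand.

Things in the scene. Friction and masses are not known exactly. Their poses are not given: they have to be found in the camera images.
- flask_centre (a point): Amber glass flask, 160 mm tall, 0.06-0.13 kg, z up the neck; this point is 80 mm above its flat underside. Bulb 64 mm across, its middle 29 mm above the underside; straight neck 24 mm across from 61 to 155 mm up, then a 29 mm lip. Grip the neck high (pads' middle about 138 mm above the underside): with the ring fully down the fork's top is 101 mm above the underside.
- mixer: Fixed mixer, white housing 140 x 124 x 34 mm; origin at the centre of its underside, on the ring's axis; front looks along its -x. A column at the back (x = 50 to 66 mm) carries the blue fork. Neck fits the fork's slot, bulb does not: the flask comes in only from the front, bulb below the fork and above the ring, its underside 75 to 84 mm above the bench (79 is midway).
- ring_centre (a point): Centre of the black rubber ring (70 mm outside, 50 mm clear inside, 10 mm thick), at mid-thickness; 68 mm above the bench when up, moves down with the ring; axes as the mixer's. The bulb centres itself in it: seated, the flask's underside is 7 mm below this point, the flask's centre 73 mm above it.
- fork_mouth (a point): Middle of the fork's open front end, on the slot's centre line, 74 mm in front of the ring axis; axes as the mixer's, +x leads into the slot. Fork: level plate 144 to 150 mm above the bench, 84 mm wide or less; slot 40 mm wide, closed 22 mm behind the ring axis, flared over its first 22 mm.
- ring (a joint): How far the sprung ring is pressed down, m: 0 is up at rest, 0.012 is its lower stop. It pushes back with about 5 N at first and 12 N at the stop, and springs up when let go.
- microscope: White microscope, fixed, an obstacle: origin on the bench under its middle; 413 mm tall, about 100 mm to either side. Its eyepieces, 350 to 413 mm above the bench, stick out towards the robot to 200 mm in front of the origin: keep the wrist clear by drawing the arm back when passing in front of them.
- beaker: Bystander: clear glass beaker, 71 by 77 mm, 92 mm tall; origin at the centre of its underside.
- stain_bottle: Bystander: small brown dropper bottle with a black dropper top, 32 by 34 mm, 86 mm tall; origin at the centre of its underside.
- timer: Bystander: flat cream-coloured timer, 62 by 66 mm, 21 mm high; origin at the centre of its underside.
There are look-alikes about, which are no part of the job. There is more than one size of the part that bears flask_centre; the job needs the larger.

How it is judged:
By the outcome, as a careful person would: the job done as asked, in the order asked, and still so for the second after the job is handed in, while the arm keeps its last pose, push and grip.
It also fails if it takes over 51 s, if anything falls off the work surface, if the arm or the gripper's body presses on something with over 40 N, if the wrist force passes 120 N, or if a joint passes its speed limit or range.

## Working session

There is one attempt and no reset: what is moved stays moved. The work goes in short steps, Python scripts to look and compute and a shell command to move; the robot and the scene stay as the last step left them, time stands still between calls to the robot, and variables do not carry over. Pictures are saved under pics/ and viewed, about 8 in all and at most 12, crops included, and the job is handed in when it is done.

```bash
mkdir -p pics
cat > h.py <<'E'
import numpy as np, cv2
from rig import sense, capture
from scipy.spatial.transform import Rotation as R
def cam(c, s=None):
    K=np.array(c["mtx"],float)
    if "hand_eye" in c:
        T=np.array(c["hand_eye"]); w,x,y,z=s["ee_rot"]; Rt=R.from_quat([x,y,z,w]).as_matrix()
        return K, Rt@T[:3,:3], Rt@T[:3,3]+np.array(s["eef_pos"])
    Rm=cv2.Rodrigues(np.array(c["rvec"],float))[0]
    return K, Rm.T, -Rm.T@np.array(c["tvec"],float).ravel()
def ray(cm,u,v):
    K,Rw,o=cm; d=Rw@np.linalg.inv(K)@[u,v,1]; return o,d/np.linalg.norm(d)
def onz(cm,u,v,z):
    o,d=ray(cm,u,v); return o+d*(z-o[2])/d[2]
def cross(c1,p1,c2,p2):
    o1,d1=ray(c1,*p1);o2,d2=ray(c2,*p2)
    t=np.linalg.lstsq(np.c_[d1,-d2],o2-o1,rcond=None)[0]
    a,b=o1+d1*t[0],o2+d2*t[1]; return (a+b)/2,np.linalg.norm(a-b)
def proj(cm,P):
    K,Rw,o=cm; p=K@(Rw.T@(np.array(P)-o)); return p[:2]/p[2]
E
python3 - <<'E'
from h import *
import pickle
s=sense(); print(s); d={'s':s}
for n in("scene","side","wrist"):
    c=capture(n); d[n]=c; cm=cam(c,s); print(n,cm[2].round(),cm[1][:,2].round(2),cm[0][0,0])
    cv2.imwrite(f"pics/{n}0.png",cv2.resize(c["frame"][:,:,::-1],(768,576),interpolation=cv2.INTER_CUBIC))
pickle.dump(d,open("d0.pkl","wb"))
E
```

```text
{'time_s': 0.0, 'joints': array([-2.23381221e-01,  3.13473392e-01,  1.49847284e+00,  8.89459011e-06,
        1.33098805e+00, -2.23414733e-01]), 'dq': array([-4.23482152e-04, -3.06026220e-05, -2.68190183e-05, -6.19829480e-04,
        9.62515320e-04, -3.68042572e-03]), 'tau': array([-5.78409599e-04, -4.12261176e+01, -2.59742296e+01, -3.58453699e-04,
        4.11797926e-03, -1.23038126e-05]), 'eef_pos': array([5.24828470e+02, 3.82788755e-02, 3.03309579e+02]), 'ee_rot': array([ 7.07214687e-01, -7.06998557e-01,  4.50774338e-04,  4.72973024e-04]), 'force': array([0.27869933, 0.12929952, 0.09565148]), 'wrist_torque': array([ 0.00019657,  0.02917074, -0.03734425]), 'grip_width': 1.0012225216167538}
scene [  50. 1104.  980.] [ 0.36 -0.71 -0.61] 407.2117453424881
side [  505. -1357.   879.] [ 0.06  0.88 -0.48] 418.0408317042241
wrist [524.  73. 374.] [-0.   -0.29 -0.96] 265.02655406551304
```

View pics/scene0.png

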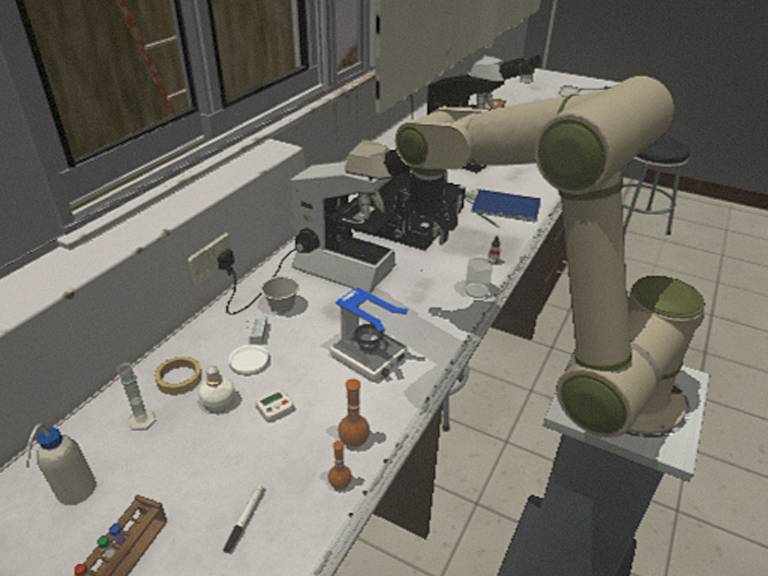

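View pics/side0.png

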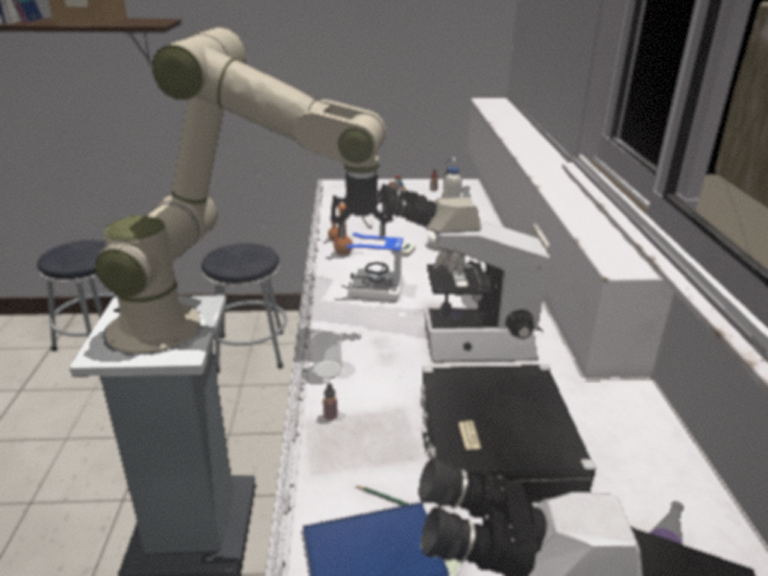

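The scene view (768 px) shows the large amber flask with its lip at (353,382) and bulb at (354,430), and the small look-alike at (340,470). The mixer is at (368,345) with the blue fork opening toward the robot. The side view shows the fork at (378,242) and both flasks behind it.

Run:
```python
from h import *
import pickle
d=pickle.load(open("d0.pkl","rb")); cm=cam(d["scene"]); sd=cam(d["side"])
f=d["scene"]["frame"]; hsv=cv2.cvtColor(f,cv2.COLOR_RGB2HSV)
m=cv2.inRange(hsv,(3,130,50),(16,255,255)); m[:, :200]=0;m[:240]=0
n,l,st,ce=cv2.connectedComponentsWithStats(m)
for i in range(1,n):
    if st[i,4]>30: print("amber",st[i],ce[i])
# bulb centre fit: for scene rows widest
for name,(u,v) in {"big lip":(353/1.5,382/1.5),"small":(339/1.5,445/1.5)}.items():
    print(name,onz(cm,u,v,160))
print("bulb big",onz(cm,354/1.5,430/1.5,29))
b=cv2.inRange(hsv,(100,130,80),(125,255,255)); b[:180]=0;b[230:]=0;b[:,:215]=0;b[:,290:]=0
ys,xs=np.nonzero(b); print("blue",xs.min(),xs.max(),ys.min(),ys.max(),len(xs))
P=np.array([onz(cm,x,y,150)[:2] for x,y in zip(xs,ys)])
r=cv2.minAreaRect(P.astype(np.float32)); print("fork rect",r, cv2.boxPoints(r).round())
cv2.imwrite("pics/crop1.png",cv2.resize(f[180:340,170:300,::-1],None,fx=4.8,fy=3.7,interpolation=cv2.INTER_CUBIC)[:600])
cv2.imwrite("pics/crop1.png",cv2.resize(f[180:335,180:300,::-1],None,fx=3.8,fy=3.8,interpolation=cv2.INTER_CUBIC))
sf=d["side"]["frame"]; hs=cv2.cvtColor(sf,cv2.COLOR_RGB2HSV)
b=cv2.inRange(hs,(100,130,80),(125,255,255)); b[:145]=0;b[175:]=0;b[:,:220]=0;b[:,285:]=0
ys,xs=np.nonzero(b); P=np.array([onz(sd,x,y,150)[:2] for x,y in zip(xs,ys)]); r=cv2.minAreaRect(P.astype(np.float32)); print("side fork rect",r, cv2.boxPoints(r).round())
m=cv2.inRange(hs,(0,90,50),(18,255,255)); n,l,st,ce=cv2.connectedComponentsWithStats(m)
for i in range(1,n):
    if st[i,4]>15: print("side amber",st[i],ce[i])
```

```text
amber [231 253   9   7  55] [234.89090909 256.        ]
amber [226 278  20  15 172] [234.61046512 285.09302326]
amber [223 294   6   6  33] [225.42424242 296.57575758]
amber [219 311  15  11  99] [225.43434343 316.76767677]
big lip [475.16039029 406.76588372 160.        ]
small [420.11911868 545.86089514 160.        ]
bulb big [472.97538533 409.94328934  29.        ]
blue 224 270 192 220 349
fork rect ((567.356689453125, 181.3924102783203), (93.15841674804688, 140.63888549804688), 77.55802917480469) [[489. 151.]
 [626. 121.]
 [646. 212.]
 [509. 242.]]
side fork rect ((560.3428344726562, 159.3472442626953), (64.92703247070312, 127.24177551269531), 88.60285186767578) [[496. 128.]
 [623. 125.]
 [625. 190.]
 [498. 193.]]
side amber [ 33   0  51  19 430] [58.51627907  8.44186047]
side amber [226 136   5   5  18] [227.94444444 137.77777778]
side amber [220 151  14  17 108] [225.61111111 159.12962963]
```

View pics/crop1.png

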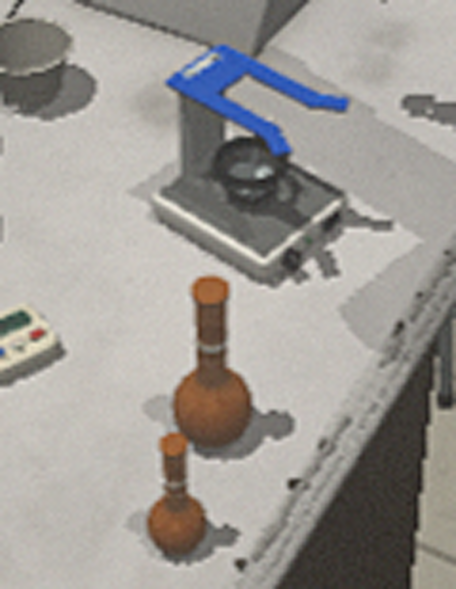

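View pics/wrist0.png

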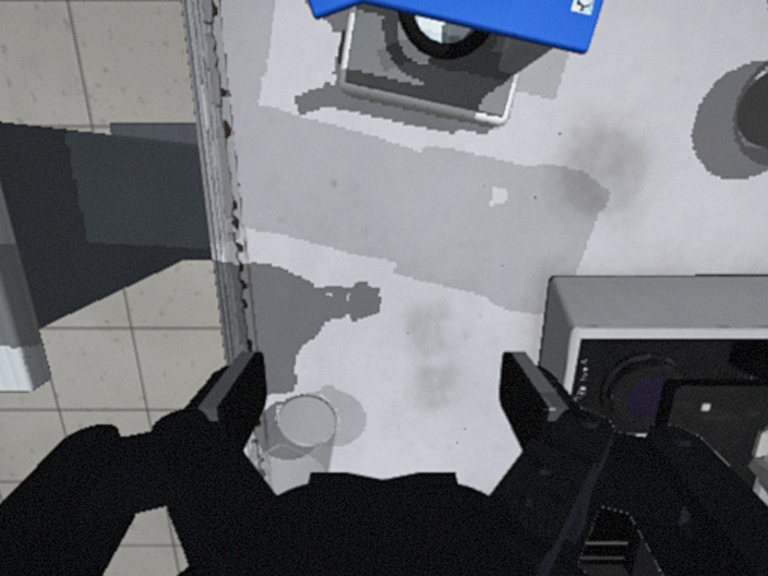

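Crop 1 has the large flask's lip at full-frame (235.5,256), its bulb at (236,287), and the ring at about (245,224). In the wrist view the mixer and fork are at the top, yawed about -0.2 rad, with the beaker at lower left. The flask is at about (474,408). I'll draw back, then go toward +y.

```bash
python3 -m pendant '[-0.4,0,0,0,0,0,1,-0.8,0,0,0,0,0,1,-0.8,0,0.4,0,0,0,1,-0.8,0,0.8,0,0,0,1,-0.8,0,1,0,0,0,1,-0.8,0,1,0,0,0,1]' 20
python3 -m pendant '[0,0,0.4,0,0,0,1,0,0,0.8,0,0,0,1,0,0,1,0,0,0,1,0,0,1,0,0,0,1]'
python3 - <<'E'
from h import *
import pickle
d=pickle.load(open("d0.pkl","rb")); cm=cam(d["scene"])
print("ring",onz(cm,245.3,224.2,68), "flask base small",onz(cm,226,322,5))
e=np.array([.977,-.215]);print("ring from fork",np.array([499,196])+74*e)
s=sense(); c=capture("wrist"); pickle.dump((s,c),open("w1.pkl","wb"))
print(s["eef_pos"],s["force"])
cv2.imwrite("pics/w1.png",cv2.resize(c["frame"][:,:,::-1],(768,576),interpolation=cv2.INTER_CUBIC))
E
```

```text
time_s: 0.9
eef_pos: [404.5, 151.4, 303.4]
ee_rot: [0.707, -0.707, -0.001, 0.002]
force: [0.1, 0.1, -0.5]
grip_width: 0.997
time_s: 1.4
eef_pos: [404.0, 302.0, 303.0]
ee_rot: [-0.707, 0.707, 0.001, -0.003]
force: [-0.1, -0.6, -0.1]
grip_width: 1.002
ring [567.47508458 186.57129652  68.        ] flask base small [442.99381953 516.79256767   5.        ]
ring from fork [571.298 180.09 ]
[404.03842973 302.04605776 302.99603694] [-0.08902147 -0.56057484 -0.07452952]
```

View pics/w1.png

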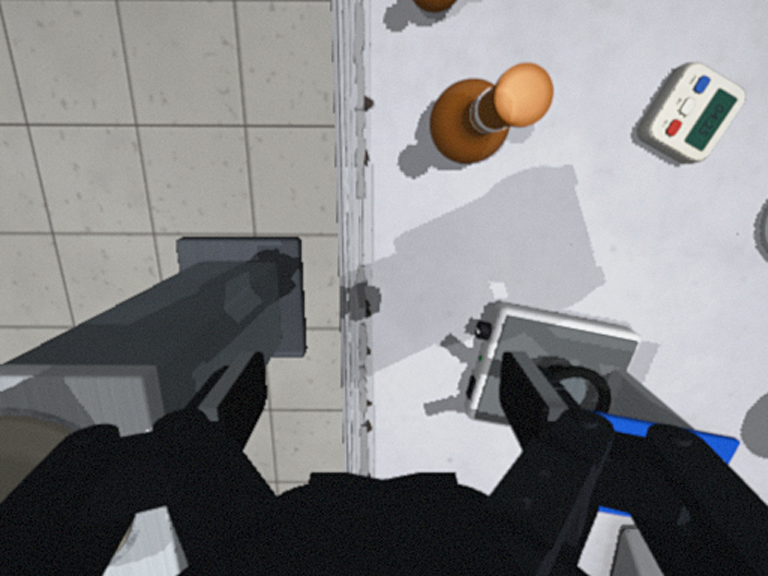

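The wrist view shows the lip's centre at (524,95), the bulb at (470,121), and the small flask at the top (435,5).

Run:
```python
from h import *
import pickle
s,c=pickle.load(open("w1.pkl","rb")); cm=cam(c,s)
print("lip",onz(cm,524/1.5,95/1.5,160),"bulb",onz(cm,470/1.5,121/1.5,29))
print("w on 768", [ (proj(cm,P)*1.5).round() for P in ([475,407,160],[473,410,29],[568,183,68])])
# mixer housing top front edge (z=34): pixels
for p in ((497,302),(638,335),(470,415)): print(onz(cm,p[0]/1.5,p[1]/1.5,34))
```

```text
lip [471.71645612 408.68995482 160.        ] bulb [472.55601325 409.82081467  29.        ]
w on 768 [array([530.,  99.]), array([471., 121.]), array([571., 396.])]
[506.16118949 257.62452462  34.        ]
[639.19715367 226.09225056  34.        ]
[489.80364537 139.54259255  34.        ]
```

```bash
python3 -m pendant '[0.15,0,0.3,0,0,0,1,0.35,0,0.6,0,0,0,1,0.455,0,0.713,0,0,0,1,0.455,0,0.713,0,0,0,1]' 
python3 -m pendant '[0,0.3,0,0,0,0,1,0,0.55,0,0,0,0,1,0,0.74,0,0,0,0,1,0,0.74,0,0,0,0,1]'
python3 - <<'E'
from h import *
s=sense(); c=capture("wrist"); cm=cam(c,s)
print(s["eef_pos"],s["force"]);print((proj(cm,[472,409,160])*1.5).round())
sc=capture("scene")["frame"]
w=cv2.resize(c["frame"],(512,384)); 
cv2.imwrite("pics/g1.png",np.hstack([cv2.resize(w[120:384,60:450],(440,298)),cv2.resize(sc[200:320,190:335],(360,298),interpolation=cv2.INTER_CUBIC)])[:,:,::-1])
E
```

```text
time_s: 1.95
eef_pos: [473.2, 407.3, 302.1]
ee_rot: [-0.707, 0.708, -0.0, -0.002]
force: [-0.2, -0.8, -0.1]
grip_width: 0.999
time_s: 2.45
eef_pos: [472.5, 405.3, 189.8]
ee_rot: [-0.706, 0.708, -0.002, -0.003]
force: [-0.4, -0.1, 0.4]
grip_width: 1.002
[472.45643256 405.33424988 189.80503739] [-0.40553209 -0.13987668  0.36007954]
[384. 415.]
```

View pics/g1.png

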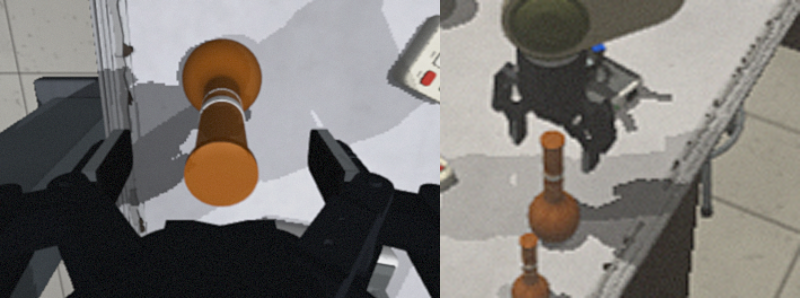

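The left half (wrist) shows the lip centred between the jaws but about 4 mm toward the camera. The right half (scene) shows the jaws at neck height. I'll correct by 4 mm, then close.

```bash
python3 -m pendant '[0,-0.01,0.03,0,0,0,1,0,-0.01,0.03,0,0,0,1,0,-0.01,0.03,0,0,0,0,0,-0.01,0.03,0,0,0,0,0,-0.01,0.03,0,0,0,0,0,-0.01,0.03,0,0,0,0,0,-0.01,0.03,0,0,0,0]' 60
python3 -m pendant '[0,-0.01,0,0,0,0,0,0,-0.01,0,0,0,0,0]'
```

```text
time_s: 3.42
eef_pos: [473.4, 411.0, 194.3]
ee_rot: [-0.707, 0.707, 0.0, -0.001]
force: [-0.3, -0.4, 2.7]
grip_width: 0.308
time_s: 3.68
eef_pos: [473.4, 411.0, 195.7]
ee_rot: [-0.707, 0.707, 0.0, -0.001]
force: [0.6, 0.2, -1.1]
grip_width: 0.306
```

```bash
python3 -m pendant '[0,-0.25,0,0,0,0,0,0,-0.52,0,0,0,0,0,-0.1,-0.52,-0.2,0,0,0,0,-0.15,-0.52,-0.5,0,0,0,0,-0.22,-0.52,-0.8,0,0,0,0,-0.22,-0.52,-1,0,0,0,0,-0.22,-0.52,-1,0,0,0,0,-0.22,-0.52,-1,0,0,0,0]'
python3 -m pendant '[0,0,-0.15,0,0,0,0,0,0,-0.32,0,0,0,0,0,0,-0.32,0,0,0,0,0,0,-0.32,0,0,0,0]'
python3 - <<'E'
from h import *
import pickle
s=sense(); print(s["eef_pos"],s["ee_rot"],s["grip_width"],s["force"])
sc=capture("scene");sd=capture("side");w=capture("wrist");pickle.dump((s,sc,sd,w),open("p2.pkl","wb"))
a=cv2.resize(sc["frame"][120:290,200:340],(480,583),interpolation=cv2.INTER_CUBIC)
b=cv2.resize(sd["frame"][90:220,200:330],(320,320),interpolation=cv2.INTER_CUBIC)
b=np.vstack([b,cv2.resize(w["frame"],(320,240)),np.zeros((23,320,3),np.uint8)])
cv2.imwrite("pics/p2.png",np.hstack([a,b])[:,:,::-1])
d=pickle.load(open("d0.pkl","rb")); c=cam(d["side"])
for p in ((385,205),(410,190),(430,225)): print("eyep",onz(c,p[0]/1.5,p[1]/1.5,380))
E
```

```text
time_s: 4.68
eef_pos: [440.8, 261.4, 273.9]
ee_rot: [-0.707, 0.707, 0.0, -0.001]
force: [-0.4, 0.6, -1.9]
grip_width: 0.306
time_s: 5.18
eef_pos: [440.9, 214.4, 273.8]
ee_rot: [0.707, -0.707, -0.0, 0.001]
force: [0.5, 0.5, -0.4]
grip_width: 0.303
[440.92736263 214.37066591 273.81679295] [ 7.07182646e-01 -7.07029656e-01 -3.83596262e-04  1.27419645e-03] 0.30258678494416325 [ 0.45347958  0.51813894 -0.43231796]
eyep [ 573.62866591 -132.58077477  380.        ]
eyep [633.76086695 -45.89370607 380.        ]
eyep [ 656.49936181 -237.36356126  380.        ]
```

View pics/p2.png

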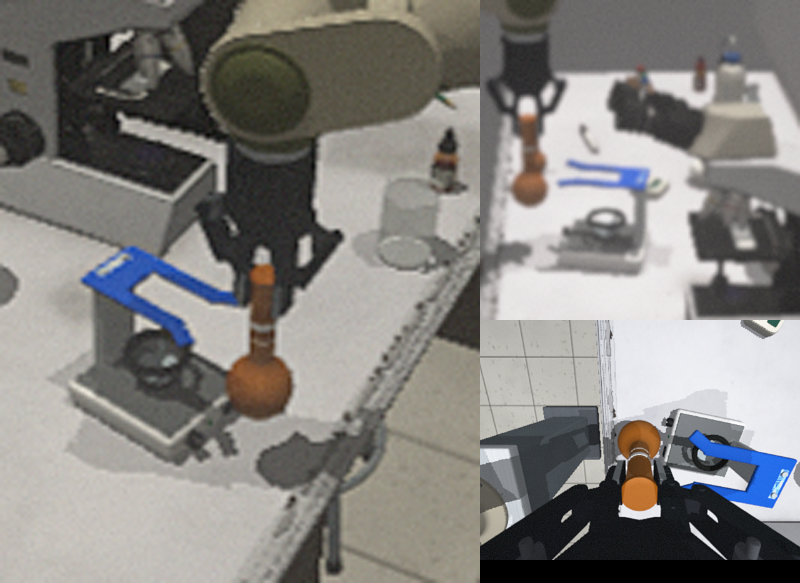

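The scene pane shows the flask gripped by the neck, upright, in front of the fork. The side pane shows the bulb a little below the fork level, and the eyepieces well clear to the right. The wrist pane shows the fork with its back corners at about (797,458) and (780,507). I'll measure the fork more finely from this view.

Run:
```python
from h import *
import pickle
s,sc,sd,w=pickle.load(open("p2.pkl","rb"))
e0=np.array([.975,-.223]);n0=np.array([.223,.975]);O=np.array([570,183.])
for nm,c in(("scene",sc),("side",sd),("wrist",w)):
    cm=cam(c,s); h=cv2.cvtColor(c["frame"],cv2.COLOR_RGB2HSV); b=cv2.inRange(h,(100,150,80),(125,255,255))
    if nm=="scene": ys,xs=np.nonzero(b)
    ys,xs=np.nonzero(b); P=np.array([onz(cm,x,y,148)[:2] for x,y in zip(xs,ys)])
    q=(P-O); a=q@e0; t=q@n0; k=(abs(a)<110)&(abs(t)<70); a,t=a[k],t[k]
    print(nm,len(a),"a",a.min().round(),a.max().round())
    for lo in range(-80,80,15):
        i=(a>=lo)&(a<lo+15); tt=np.sort(t[i])
        if len(tt)>3:
            g=np.diff(tt); j=g.argmax(); print(lo,"t %.0f..%.0f"%(tt[0],tt[-1]),"gap %.0f..%.0f"%(tt[j],tt[j+1]) if g[j]>6 else "")
cm=cam(w,s); L=1/.625
print("ring wrist",onz(cm,(712-480)*L,(453-320)*L,70))
cm=cam(sc); print("ring scene",onz(cm,200+158*140/480,120+352*170/583,70))
```

```text
scene 310 a -71.0 70.0
-80 t 31..42 
-65 t -46..38 gap -32..24
-50 t -44..32 gap -27..16
-35 t -41..31 gap -28..17
-20 t -40..31 gap -27..18
-5 t -40..31 gap -27..17
10 t -41..33 gap -26..8
25 t -41..34 
40 t -40..35 
55 t -39..34 gap -0..17
side 31 a 25.0 49.0
25 t -29..21 gap -27..-19
40 t -26..13 gap 4..12
wrist 7638 a -79.0 68.0
-80 t -38..42 gap -37..22
-65 t -38..39 gap -26..14
-50 t -29..32 gap -26..14
-35 t -34..33 gap -26..14
-20 t -40..33 gap -26..14
-5 t -44..33 gap -25..15
10 t -43..33 
25 t -42..33 
40 t -42..34 
55 t -42..34 
ring wrist [568.60908962 179.11218678  70.        ]
ring scene [568.01617389 180.18371613  70.        ]
```

```bash
python3 -m pendant '[0,0,-0.04,0,0,0,0,0.1,0,-0.063,0,0,0,0,0.2,0,-0.086,0,0,0,0,0.3,0,-0.109,0,0,0,0,0.4,0,-0.131,0,0,0,0,0.4,0,-0.131,0,0,0,0]'
python3 - <<'E'
from h import *
import pickle
s=sense(); print(s["eef_pos"],s["ee_rot"],s["force"])
sc=capture("scene");sd=capture("side");w=capture("wrist")
a=cv2.resize(sc["frame"][160:260,215:295],(448,560),interpolation=cv2.INTER_CUBIC)
b=cv2.resize(sd["frame"][120:210,220:310],(320,320),interpolation=cv2.INTER_CUBIC)
b=np.vstack([b,cv2.resize(w["frame"],(320,240))])
cv2.imwrite("pics/p3.png",np.hstack([a,b])[:,:,::-1])
E
```

```text
time_s: 6.08
eef_pos: [501.9, 194.3, 273.3]
ee_rot: [-0.707, 0.707, 0.0, -0.001]
force: [-0.0, -0.3, -1.3]
grip_width: 0.303
[501.92145997 194.26073432 273.27212785] [-7.07056057e-01  7.07156461e-01  1.62784097e-05 -1.21327387e-03] [-0.01958312 -0.31286929 -1.28727823]
```

View pics/p3.png

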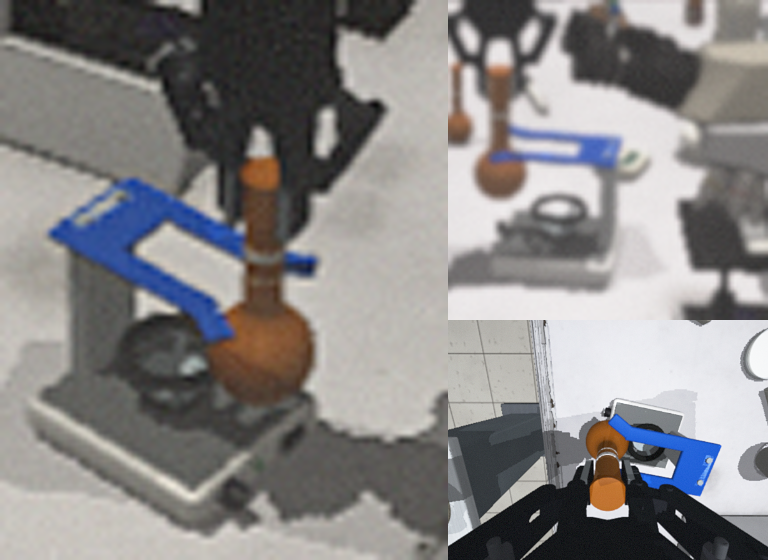

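Scene and side panes show the neck entering the fork's mouth between the arms, with the bulb below the fork and above the ring. There is no contact force, so I'll continue in.

```bash
python3 -m pendant '[0.1,0,-0.022,0,0,0,0,0.2,0,-0.045,0,0,0,0,0.3,0,-0.068,0,0,0,0,0.4,0,-0.09,0,0,0,0,0.44,0,-0.099,0,0,0,0,0.44,0,-0.099,0,0,0,0,0.44,0,-0.099,0,0,0,0]'
python3 - <<'E'
from h import *
s=sense(); print(s["eef_pos"],s["force"])
sc=capture("scene");sd=capture("side");w=capture("wrist")
a=cv2.resize(sc["frame"][160:260,215:295],(448,560),interpolation=cv2.INTER_CUBIC)
b=cv2.resize(sd["frame"][120:210,220:310],(320,320),interpolation=cv2.INTER_CUBIC)
b=np.vstack([b,cv2.resize(w["frame"],(320,240))])
cv2.imwrite("pics/p4.png",np.hstack([a,b])[:,:,::-1])
E
```

```text
time_s: 7.1
eef_pos: [566.2, 180.3, 273.5]
ee_rot: [-0.707, 0.707, 0.0, -0.002]
force: [0.0, 0.7, -0.6]
grip_width: 0.303
[566.24185266 180.32795499 273.54184803] [ 0.04545321  0.70979382 -0.59119491]
```

View pics/p4.png

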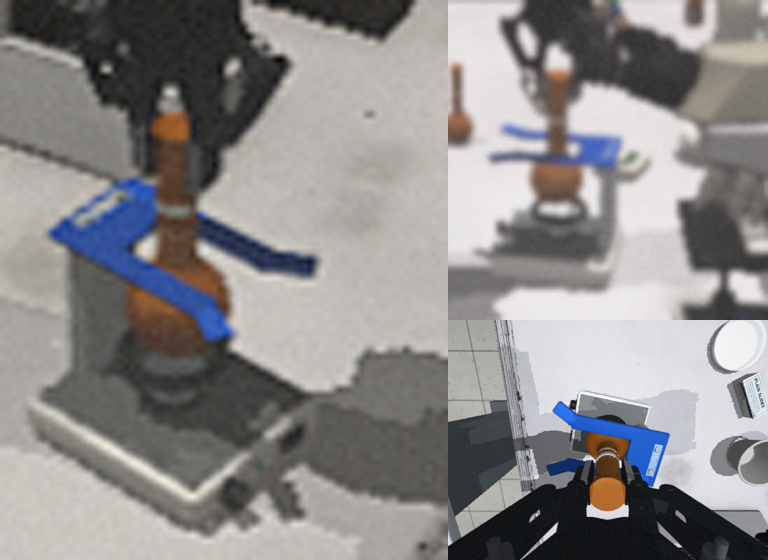

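The scene and side panes show the neck inside the slot and the bulb directly over the ring, centred. I'll lower gently.

```bash
python3 -m pendant '[0.01,0.03,-0.005,0,0,0,0,0.01,0.06,-0.005,0,0,0,0,0.01,0.09,-0.005,0,0,0,0,0.01,0.09,-0.005,0,0,0,0,0.01,0.09,-0.005,0,0,0,0]'
python3 -m pendant '[0,0.01,0,0,0,0,0,0,0.02,0,0,0,0,0,0,0.03,0,0,0,0,0,0,0.04,0,0,0,0,0,0,0.04,0,0,0,0,0]'
python3 -c "
from rig import sense
for i in range(3):
  s=sense();print(s['eef_pos'],s['force'],s['wrist_torque'])"
```

```text
time_s: 7.88
eef_pos: [567.9, 179.5, 260.2]
ee_rot: [-0.707, 0.707, 0.001, -0.002]
force: [0.2, 0.9, -1.3]
grip_width: 0.306
time_s: 8.5
eef_pos: [568.2, 179.5, 254.7]
ee_rot: [0.707, -0.707, -0.001, 0.001]
force: [1.4, -0.1, 2.9]
grip_width: 0.303
[568.18933427 179.52149046 254.68358511] [ 1.35158798 -0.08264488  2.90230595] [ 0.03605946 -0.3272072  -0.03480055]
[568.18933427 179.52149046 254.68358511] [ 1.35158798 -0.08264488  2.90230595] [ 0.03605946 -0.3272072  -0.03480055]
[568.18933427 179.52149046 254.68358511] [ 1.35158798 -0.08264488  2.90230595] [ 0.03605946 -0.3272072  -0.03480055]
```

Contact is at TCP z of about 255, as expected (254.7–255.3). I'll press on in small steps and watch the force.

```bash
python3 -m pendant '[0,0.01,0,0,0,0,0,0,0.02,0,0,0,0,0,0,0.027,0,0,0,0,0,0,0.027,0,0,0,0,0]'
python3 -m pendant '[0,0.01,0,0,0,0,0,0,0.02,0,0,0,0,0,0,0.027,0,0,0,0,0,0,0.027,0,0,0,0,0]'
python3 -m pendant '[0,0.007,0,0,0,0,0,0,0.013,0,0,0,0,0,0,0.013,0,0,0,0,0]'
```

```text
time_s: 9.0
eef_pos: [568.3, 179.5, 250.8]
ee_rot: [0.707, -0.707, -0.001, 0.001]
force: [1.2, -0.9, 5.1]
grip_width: 0.305
time_s: 9.5
eef_pos: [568.4, 179.6, 247.2]
ee_rot: [0.707, -0.707, -0.001, 0.001]
force: [0.8, -1.0, 7.4]
grip_width: 0.304
time_s: 9.88
eef_pos: [568.5, 179.6, 245.9]
ee_rot: [0.707, -0.707, -0.002, 0.0]
force: [-0.1, -0.6, 8.6]
grip_width: 0.304
```

```bash
python3 -m pendant '[0,0.01,0,0,0,0,0,0,0.015,0,0,0,0,0,0,0.015,0,0,0,0,0]'
python3 -m pendant '[0,0.007,0,0,0,0,0,0,0.013,0,0,0,0,0,0,0.013,0,0,0,0,0]'
```

```text
time_s: 10.25
eef_pos: [568.7, 179.6, 244.4]
ee_rot: [0.707, -0.707, -0.002, 0.0]
force: [-0.1, 0.1, 8.3]
grip_width: 0.303
time_s: 10.62
eef_pos: [568.8, 179.6, 243.2]
ee_rot: [0.707, -0.707, -0.003, -0.0]
force: [-0.1, 0.5, 9.5]
grip_width: 0.309
```

```bash
python3 -m pendant '[0,0.008,0,0,0,0,0,0,0.008,0,0,0,0,0,0,0.008,0,0,0,0,0]'
python3 -m pendant '[0,0.008,0,0,0,0,0,0,0.008,0,0,0,0,0,0,0.008,0,0,0,0,0]'
```

```text
time_s: 11.0
eef_pos: [568.9, 179.7, 242.9]
ee_rot: [0.707, -0.707, -0.003, -0.001]
force: [0.5, -0.3, 9.7]
grip_width: 0.304
time_s: 11.38
eef_pos: [568.9, 179.7, 242.6]
ee_rot: [0.707, -0.707, -0.003, -0.001]
force: [-1.1, 0.0, 10.3]
grip_width: 0.303
```

```bash
python3 -m pendant '[0,0.015,0,0,0,0,0,0,0.015,0,0,0,0,0,0,0.015,0,0,0,0,0]'
python3 -m pendant '[0,0.015,0,0,0,0,0,0,0.015,0,0,0,0,0,0,0.015,0,0,0,0,0]'
```

```text
time_s: 11.75
eef_pos: [569.2, 179.8, 242.1]
ee_rot: [0.707, -0.707, -0.004, -0.002]
force: [-1.1, -0.4, 14.0]
grip_width: 0.303
time_s: 12.12
eef_pos: [569.5, 179.9, 242.1]
ee_rot: [0.708, -0.707, -0.005, -0.003]
force: [-1.7, -0.7, 17.3]
grip_width: 0.304
```

The force rises from 10 to 14 to 17 N with z stuck at 242.1, so the ring is on its stop: about 12 to 13 mm of travel after contact. I'll check that it holds, and measure the ring from the images.

Run:
```python
from h import *
from rig import sense
for i in range(5):
    sc=capture("scene");s=sense();print(s["eef_pos"].round(1),s["force"].round(1),s["grip_width"])
sd=capture("side");w=capture("wrist")
a=cv2.resize(sc["frame"][160:260,215:295],(448,560),interpolation=cv2.INTER_CUBIC)
b=cv2.resize(sd["frame"][120:210,220:310],(320,320),interpolation=cv2.INTER_CUBIC)
b=np.vstack([b,cv2.resize(w["frame"],(320,240))])
cv2.imwrite("pics/p5.png",np.hstack([a,b])[:,:,::-1])
cm=cam(sc); print([(k,((proj(cm,[568,178.5,z])-[215,160])*5.6).round()) for k,z in (("lip top",209),("band/neck root",110),("lip if slipped",215))])
```

```text
[569.5 179.9 242.1] [-2.7  0.3 17. ] 0.30223254163084545
[569.5 179.9 242.1] [-3.1 -0.9 17.1] 0.3043279344983123
[569.5 179.9 242. ] [-2.5 -0.9 17.2] 0.3004573691706844
[569.5 179.9 242. ] [-1.9 -1.  16.9] 0.3013418325567951
[569.5 179.9 242. ] [-1.3 -0.8 16.9] 0.30199120078343444
[('lip top', array([176., 165.])), ('band/neck root', array([176., 299.])), ('lip if slipped', array([176., 157.]))]
```

View pics/p5.png

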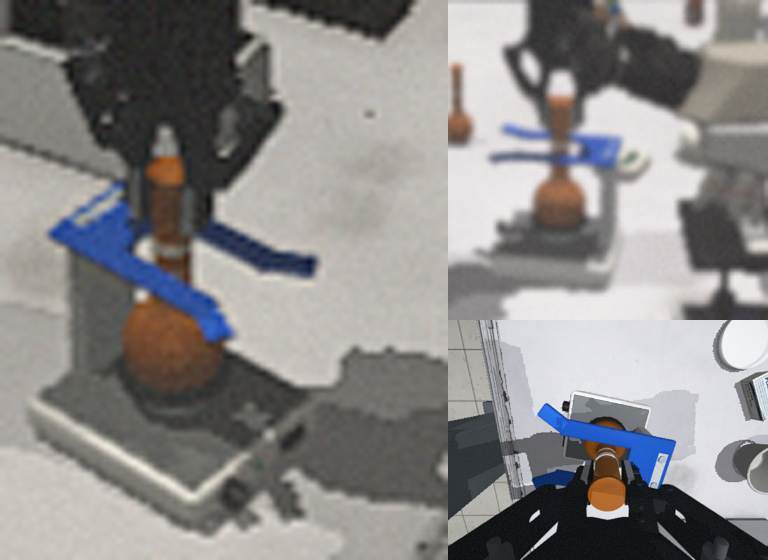

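The bulb sits in the ring close above the housing. The lip is at (168,165) against (176,165) predicted, so its height agrees and the flask hasn't slipped. The grip and the 17 N push are steady, so I'm handing in.

```bash
python3 -c "
from rig import finish_job
print(finish_job())"
```

```text
the job is handed in; nothing more can be done
None
```

I gripped the large amber flask by its neck and brought it upright through the fork's open front. I then seated the bulb in the ring, pressed it down to its stop, and handed in at about 12.5 s still gripping and pressing. No verdict was reported.

**Last checks:**
- **On the stop:** after contact at about z = 255 mm, the tool went down about 12.5 mm. The force then rose from 10 to 17 N with the height stuck at 242 mm.
- **Holding:** the push stayed at about 17 N and the grip opening at about 0.30 through five readings. The lip height in the scene view matched the fully pressed position (pixel row 165, as predicted), so the flask had not slipped.
- **Small disagreements:**
  - The lip appeared 1.4 px (about 4 mm) sideways of the prediction.
  - The tool drifted about 1 mm in x and tilted by less than 1° while pressing, with about 2 N of side force.
- **Bystanders:** the path stayed clear of the beaker, dropper bottle and timer, and I felt no unexpected contact. I did not measure their positions again at the end.

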